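Release the soldering slide

ROBOT

A 7-joint arm with a two-finger parallel gripper is mounted at the origin on the work surface. World frame = base frame: x ahead of the robot, y to its left, z up, the work surface at z = 0. Lengths are in m, angles in rad, forces in N, time in s.
With the tool pointing down it reaches from about 0.35 to 0.9 m from the base axis. Payload 8.1 kg.
Tool frame: the origin (TCP) lies between the finger pads; the fingertips stand ahead of it and the grasp point (between the pads) is the TCP (arm.nose_length is the z of the fingertips in the tool frame, in m); z points along the fingers, y is the line along which they close (so a half turn about z gives the same grasp; the last joint's range is limited). The gripper opens to 92 mm and grips with 3 to 60 N. Pads are 19 mm wide; open, the fingers measure 130 mm over their backs; the gripper's body (75 mm by 190 mm) begins 47 mm behind the grasp point.
Start: joints at [1.035, 0.434, 0.025, 1.573, -0.012, 1.134, -0.075], TCP at [0.262, -0.567, 0.246] pointing down, gripper open.
Joint ranges: [-2.62, 2.62], [-0.44, 2.09], [-1.27, 1.32], [0.08, 2.57], [-1.32, 4.46], [0.12, 2], [-2.74, 2.74]. Speed limits (rad/s): [2.22, 2.22, 3.01, 3.01, 3.14, 3.14, 3.14].

INTERFACE

Orientations are given as a rotation vector (axis times angle).
In Python, from cell import sensors, optics, arm gives the robot as it stands.
- The arm moves only by the tool arm_command, never from a script. Its argument "deltas" is one flat list of numbers, 7 for each row, row after row: the turn, a rotation vector about the world's x, y, z as a fraction of full scale, then the shift along the world's x, y, z as a fraction of full scale, then the finger opening in mm, from 0 to 91.8. In form: [wx, wy, wz, dx, dy, dz, fingers, wx, wy, wz, dx, dy, dz, fingers, ...]. A call has 1 to 20 rows; each row is the pose to reach, as a shift and turn from the pose commanded when the call began; what a row does not reach only later rows make up. Full scale, the value 1, is 1 m for a shift and 90 degrees for a turn. A row lasts 1/10 s, in which the tool goes at most 50 mm and 8.59 degrees, less where a joint would pass 70% of its speed; a pose out of reach is approached as far as the arm can. A call with a number of a shift or a turn outside -1 to 1 is refused whole. A call with a gripper value outside its range is refused whole. The fingers move at their own pace and stop on an object; "force" is the grip in N (left out, the last holds). Time passes only in rows, so rows that repeat a pose let the fingers close. It gives the time, the measured TCP pose, the force, the opening and the grip force at its end, in the units of the state.
- sensors.observe(): the state, without advancing time (a new reading comes with each control period).
- optics.get_image(name): name is "scene" or "top"; returns the picture (384x512x3 uint8, blue, green, red); there is no depth.
- optics.calibration(name): a dict with "camera_matrix" (3x3 intrinsics, pixels), "D" ([k1, k2, p1, p2, k3] as OpenCV has them; the pictures are not rectified), "rvec" (rotation vector, rad) and "tvec" (3), from world to camera coordinates, as OpenCV has them. Camera axes: x right, y down, z forward; pixel columns grow to the right and rows downward; lengths in m; the calibration is good to about 2 mm. A picture is of the moment at which its call begins. calibration takes no time and is no camera call.
- arm.sign_off(): hands the job in; it is judged then, once.
The state is a dict: "clock": time; "joints": joint angles; "dq": joint speeds; "joint_efforts": joint torques, N m; "position": TCP position; "ee_rot": TCP orientation; "force": force on the tool from outside, world axes, zero at the start; "ft_torque": the same for the moment, N m; "width": opening from 0.0 (shut) to 1.0 (fully open); "gripper_force": force on a finger pad.
Only numpy, scipy, OpenCV 4.12 (cv2) and the standard library are available. Lean on these libraries where they do the work, as an engineer would, in place of code of your own. Each camera call takes 0.05 s, during which the arm holds its last target. There are 200 camera calls.

TASK

Free the soldering slide: with a fingertip, roll the brass knurled locking ring anticlockwise (seen from above) until it stands two full turns from tight, its white mark again in line with the fixed red index line. Then push the blue wedge end of the tray with the finger until the tray is fully home against its end stop. Grip and lift nothing: the gold ring stays lying on the firebrick and everything else on the bench stays where it is.

Things in the scene. Friction and masses are not known exactly. Their poses are not given: they have to be found in the camera images.
- fixture: Grey steel base of the soldering slide, fixed to the bench, 136 mm (x) by 400 mm (y = -170 to +230 mm), 17 mm high; origin on the bench under the locking ring's axis, z up. A ledge at x = +66 to +90 mm, y = -50 to +50 mm, 29 mm high, bears the red index line, along +x from that axis. Dark end stop at y = +230 to +242 mm, 26 mm high. The tray (its top 30 mm up) slides along +y.
- ring_axis (a point): point on the upright axis of the brass locking ring, fixed to the base, 31 mm above the bench, level with the ring's underside when tight; axes as the base's. The ring is a solid disc 93 mm across its 32 upright ribs (core 88 mm), 32 mm high: when tight 31 to 63 mm above the bench; it rises 4 mm a turn. Round the ribs some 30 mm are free for a finger on all sides, above 42 mm height.
- lock_ring (a joint): turn of the locking ring in rad: 0 = tight, grows anticlockwise from above (loosening), two full turns = 12.57, stop at 18.85. Starts 0 to 1 rad loose, stays where left, turns at about 1.3 N along the rim (0.06 N m). Below about 1.6 turns two dark lugs on the tray (tops 37.5 mm above the bench, close to the ring's -y side) butt on its skirt and lock the tray.
- ring_mark (a point): outer end of the white mark on the ring's top face, 44 mm from the axis; at joint 0 and after each full turn it points along the base's +x, at the red index line. The ribs run from 8.5 to 30.5 mm above the ring's underside.
- tray (a joint): travel of the tray in m: 0 at the start, 0.055 fully home against its end stop, along the base's +y. Sliding takes 2.5 N; it stays where it is left.
- push_face (a point): middle of the upright outer face of the blue wedge at the -y end of the tray, 48 mm above the bench; the face looks to the base's -y, is 80 mm wide (along x) and reaches from 30 to 66 mm above the bench; the wedge slopes down to the tray on its +y side. Axes as the base's.
- brick_top (a point): centre of the top of the white firebrick on the tray, 54 mm above the bench; the brick is fixed to the tray, 96 mm (x) by 76 mm (y) by 24 mm. Axes as the base's.
- gold_ring: loose gold finger ring lying flat on the firebrick, 25 mm across, 8 mm high, origin at the centre of its underside. To be left lying there.
- flux_jar: bystander: jar, blue band and white lid, 64 mm across, 85 mm high, origin under its centre
- solder_spool: bystander: metal spool, 54 mm across, 48 mm high, origin under its centre
- pickle_bowl: bystander: green glass bowl, 90 mm across, 42 mm high, origin under its centre
- tweezers: bystander: dark steel tweezers lying along their x, 175 mm long, 8 mm high, origin under the middle
- charcoal_block: bystander: black block 60 by 90 by 26 mm, origin under its centre
- scriber: bystander: hand tool with blue handle, lying along its x, about 200 mm long, 26 mm high, origin under its middle
- torch: bystander: brass torch handpiece lying on a dark grate (16 mm high), along its x, 155 mm long, 32 mm high

How it is judged:
By the outcome, as a careful person would: the job done as asked, in the order asked, and still so for the second after the job is handed in, with the robot touching nothing.
It also fails if it takes over 61 s, if anything falls off the work surface, if the arm or the gripper's body presses on something with over 40 N, if the wrist force passes 120 N, or if a joint passes its speed limit or range.

## Working session

There is one attempt and no reset: what is moved stays moved. The work goes in short steps, Python scripts to look and compute and a tool call to move; the robot and the scene stay as the last step left them, time stands still between calls to the robot, and variables do not carry over. Pictures are saved under pics/ and viewed, at most 13 in all, crops included, and the job is handed in when it is done.

Besides the shell and the picture viewer there is one more tool, called after "Request:" as a command line: name --argument value ..., lists and objects as JSON in quotes. arm_command: Moves the arm, as the interface text tells. Its arguments: {"type":"object","properties":{"deltas":{"type":"array","items":{"type":"number"}},"force":{"type":"number"}},"required":["deltas"]}

```bash
mkdir -p pics; ls; python3 - <<'E'
from cell import sensors, optics, arm
import cv2
for n in ("scene","top"):
    cv2.imwrite(f"pics/{n}0.png",optics.get_image(n)); c=optics.calibration(n); print(n,{k:v for k,v in c.items()})
print(sensors.observe(), arm.nose_length)
E
```

```text
pics
scene {'camera_matrix': array([[419.46387752,   0.        , 261.73994708],
       [  0.        , 419.46387752, 186.25351909],
       [  0.        ,   0.        ,   1.        ]]), 'D': array([-0.09927689,  0.        ,  0.        ,  0.        ,  0.        ]), 'rvec': array([ 2.38953478,  0.67970862, -0.24698635]), 'tvec': array([-0.50248596, -0.18808476,  1.53866091])}
top {'camera_matrix': array([[356.4896497 ,   0.        , 259.38943247],
       [  0.        , 356.4896497 , 184.28962344],
       [  0.        ,   0.        ,   1.        ]]), 'D': array([-0.0715402,  0.       ,  0.       ,  0.       ,  0.       ]), 'rvec': array([ 2.11168187, -2.12577974,  0.16045747]), 'tvec': array([0.02569447, 0.58248536, 1.17452406])}
{'clock': 0.1, 'joints': array([ 1.03538318,  0.43516867,  0.02498965,  1.57401946, -0.01161662,
        1.13401984, -0.07510215]), 'dq': array([ 2.32763900e-03,  8.75742128e-04,  3.16023937e-03, -1.50269314e-03,
        9.64807315e-04, -9.04148488e-04,  1.28115912e-05]), 'joint_efforts': array([ 3.43342530e-03, -6.69120383e+01,  9.88152176e-01, -3.15147185e+01,
       -6.05030078e-02,  3.73811438e-02,  9.07094704e-05]), 'position': array([ 0.26190284, -0.56698538,  0.24500891]), 'ee_rot': array([-3.06697656e+00, -6.74122709e-01,  6.85825073e-04]), 'force': array([ 0.56485116, -1.02979881,  0.19721115]), 'ft_torque': array([ 0.01414353, -0.01868876, -0.01431514]), 'gripper_force': 0.0, 'width': 0.996472529875858} 0.019
```

View pics/top0.png

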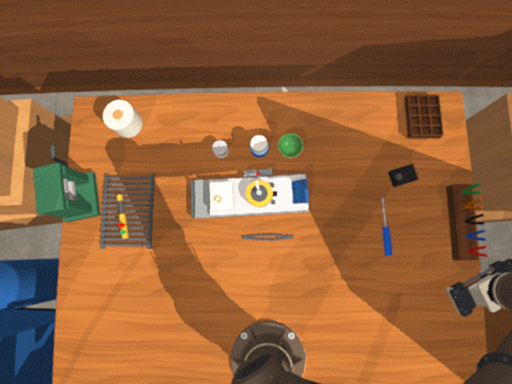

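View pics/scene0.png

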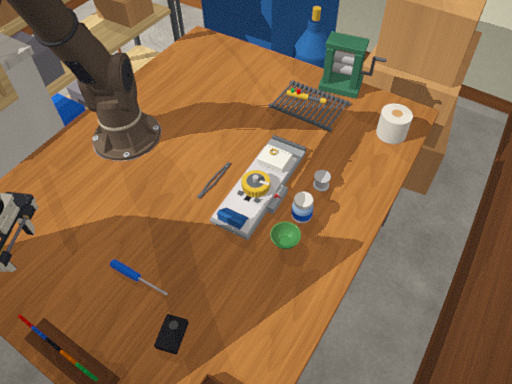

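The top view shows the fixture around pixel (250,195): +y end to the left, the blue wedge at (300,191), the brass ring at (259,193) and the red index near (258,173). The jar, spool and bowl lie on the far (+x) side and the tweezers on the near side. Next I'll measure these.

```bash
cat > h.py <<'E'
import numpy as np, cv2
from cell import sensors, optics, arm
def ray(n,uv):
    c=optics.calibration(n); R=cv2.Rodrigues(c["rvec"])[0]
    p=cv2.undistortPoints(np.array(uv,float).reshape(-1,1,2),c["camera_matrix"],c["D"]).reshape(-1,2)
    d=np.c_[p,np.ones(len(p))]@R
    return -R.T@c["tvec"], d
def onplane(n,uv,z):
    o,d=ray(n,uv); return o+d*((z-o[2])/d[:,2])[:,None]
def proj(n,P):
    c=optics.calibration(n); return cv2.projectPoints(np.array(P,float).reshape(-1,1,3),c["rvec"],c["tvec"],c["camera_matrix"],c["D"])[0].reshape(-1,2)
def mask(im,lo,hi,box):
    h=cv2.inRange(cv2.cvtColor(im,cv2.COLOR_BGR2HSV),np.array(lo),np.array(hi)); m=np.zeros_like(h); x0,y0,x1,y1=box; m[y0:y1,x0:x1]=h[y0:y1,x0:x1]; return m
E
python3 - <<'E'
from h import *
t=cv2.imread("pics/top0.png"); s=cv2.imread("pics/scene0.png")
a=cv2.resize(t[160:228,180:320],None,fx=5.6,fy=5.6,interpolation=cv2.INTER_CUBIC)
cv2.imwrite("pics/topc.png",a)
b=cv2.resize(s[130:250,200:340],None,fx=5,fy=5,interpolation=cv2.INTER_CUBIC)
cv2.imwrite("pics/scenec.png",b)
def st(n,im,lo,hi,box,z,name):
    m=mask(im,lo,hi,box); ys,xs=np.nonzero(m); c=max(cv2.findContours(m,cv2.RETR_EXTERNAL,cv2.CHAIN_APPROX_NONE)[0],key=cv2.contourArea)
    r=cv2.minAreaRect(c); print(name,n,len(xs),xs.mean(),ys.mean(),"rect",r,onplane(n,[r[0]],z), onplane(n,cv2.boxPoints(r),z)[:,:2].round(4).tolist())
    if len(c)>5: e=cv2.fitEllipse(cv2.convexHull(c)); print("  ell",e,onplane(n,[e[0]],z))
st("top",t,(20,120,100),(35,255,255),(235,170,285,215),.06,"brass")
st("scene",s,(20,120,100),(35,255,255),(235,160,275,205),.06,"brass")
st("top",t,(100,120,40),(125,255,255),(285,170,315,215),.066,"wedge")
st("scene",s,(100,120,40),(125,255,255),(210,195,255,235),.066,"wedge")
for n,im,bx in(("top",t,(235,160,285,185)),("scene",s,(255,180,300,215))):
    m=mask(im,(0,140,100),(6,255,255),bx)|mask(im,(172,140,100),(180,255,255),bx); ys,xs=np.nonzero(m); print("red",n,list(zip(xs,ys)))
E
```

```text
brass top 287 258.73519163763063 193.77003484320556 rect ((258.5000305175781, 193.00001525878906), (25.93838882446289, 25.491174697875977), 26.56505012512207) [[0.55107945 0.02477493 0.06      ]] [[0.5323, 0.0836], [0.6109, 0.0448], [0.5699, -0.0342], [0.4923, 0.0051]]
  ell ((258.63299560546875, 192.985107421875), (25.917476654052734, 26.532075881958008), 97.97850036621094) [[0.55112699 0.02432244 0.06      ]]
brass scene 383 255.088772845953 184.94516971279373 rect ((255.5, 183.0), (26.0, 27.0), 90.0) [[0.55728199 0.01923054 0.06      ]] [[0.4914, 0.042], [0.5654, 0.0874], [0.6199, -0.0024], [0.5495, -0.0457]]
  ell ((255.30982971191406, 183.2708740234375), (27.0166072845459, 28.941516876220703), 76.45332336425781) [[0.5573603  0.01799514 0.06      ]]
wedge top 310 299.9290322580645 191.03225806451613 rect ((299.68902587890625, 190.70123291015625), (22.0863094329834, 14.687395095825195), 83.6598129272461) [[ 0.55685135 -0.11469981  0.066     ]] [[0.5921, -0.0866], [0.5972, -0.1363], [0.522, -0.1425], [0.5169, -0.0933]]
  ell ((299.8587951660156, 190.77235412597656), (16.73983573913
[... 568 characters left out ...]
, np.int64(171)), (np.int64(257), np.int64(172)), (np.int64(258), np.int64(172)), (np.int64(257), np.int64(173)), (np.int64(258), np.int64(173)), (np.int64(256), np.int64(174)), (np.int64(257), np.int64(174)), (np.int64(258), np.int64(174)), (np.int64(259), np.int64(174)), (np.int64(256), np.int64(175)), (np.int64(257), np.int64(175))]
red scene [(np.int64(275), np.int64(194)), (np.int64(276), np.int64(194)), (np.int64(275), np.int64(195)), (np.int64(276), np.int64(195)), (np.int64(274), np.int64(196)), (np.int64(275), np.int64(196)), (np.int64(276), np.int64(196)), (np.int64(277), np.int64(196)), (np.int64(278), np.int64(196)), (np.int64(274), np.int64(197)), (np.int64(279), np.int64(197))]
```

View pics/topc.png

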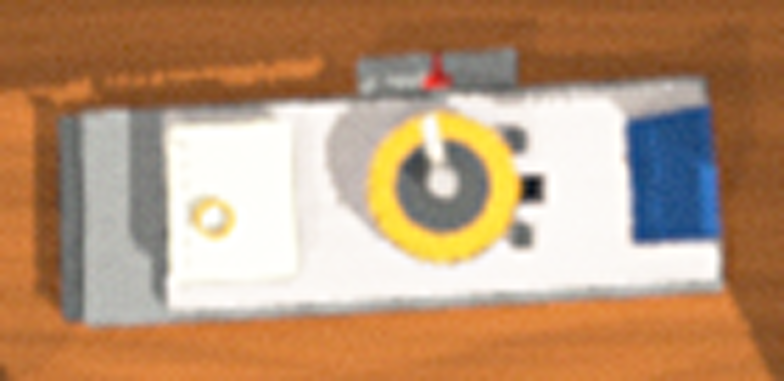

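View pics/scenec.png

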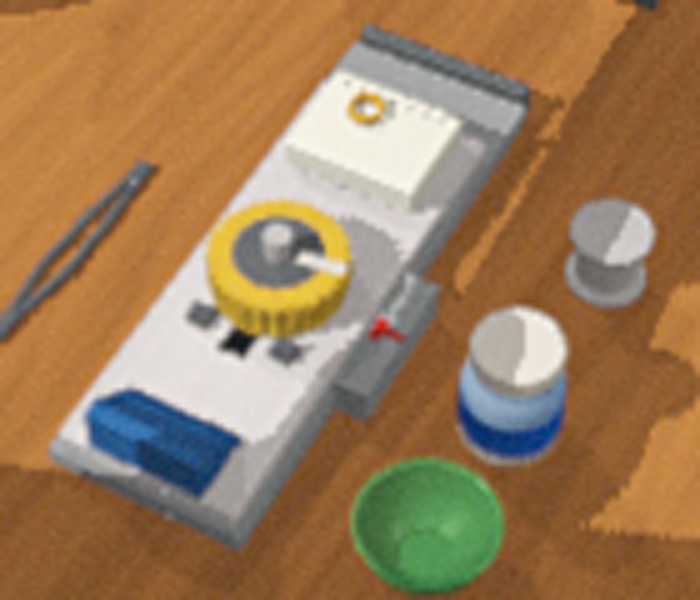

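Top crop: ring centre at (443,187), white mark end at (430,117), red index at (436,65), wedge outer edge (709,108)–(718,240). Scene crop: the same parts, with the dark lugs beside the ring and the jar, bowl and spool clear on the +x side. Next I'll triangulate for pose.

```bash
python3 - <<'E'
from h import *
from scipy.optimize import least_squares
T=lambda x,y:(180+x/5.6-.4,160+y/5.6-.4); S=lambda x,y:(200+x/5-.4,130+y/5-.4)
# base-frame corner features picked in both views
F=[((-68,-170,17),T(722,288),S(52,450)),((68,-170,17),T(703,80),S(241,530)),((-68,242,26),T(65,320),S(370,30)),((68,242,26),T(62,115),S(527,93))]
def W(p,P): c,s=np.cos(p[2]),np.sin(p[2]); return np.array([p[0]+c*P[0]/1e3-s*P[1]/1e3,p[1]+s*P[0]/1e3+c*P[1]/1e3,P[2]/1e3])
for n,k in(("top",1),("scene",2)):
    w=np.array([onplane(n,[f[k]],f[0][2]/1e3)[0] for f in F]); print(n,w[:,:2].round(4).tolist(), "sides",[np.linalg.norm(w[i]-w[j]).round(4) for i,j in((0,1),(2,3),(0,2),(1,3))])
    r=least_squares(lambda p:np.concatenate([(W(p,f[0])-q)[:2] for f,q in zip(F,w)]),[.55,.02,.05]); print(" pose",r.x.round(4),"yaw deg",np.degrees(r.x[2]).round(2),"res mm",(r.fun*1e3).round(1))
print("ring top", onplane("top",[T(443,187)],.063), "ell", onplane("top",[(258.63,192.99)],.060),"scene",onplane("scene",[S(280,253)],.063))
print("mark end", onplane("top",[T(430,117)],.063), "idx far/near",onplane("top",[T(437,57),T(436,85)],.029))
print("wedge edge top",onplane("top",[T(709,108),T(718,240)],.066),"brick edge",onplane("top",[T(297,122),T(297,282)],.054))
print("jar top",onplane("top",[(258.5,140)],.085),onplane("scene",[S(518,345)],.085),"spool",onplane("top",[(220,147)],.048),"bowl",onplane("top",[(290.5,145)],.042),onplane("scene",[S(428,515)],.042))
print("cam",ray("top",[(0,0)])[0])
E
```

```text
top [[0.4926, -0.1482], [0.6248, -0.1399], [0.4745, 0.2605], [0.6043, 0.2661]] sides [np.float64(0.1325), np.float64(0.1299), np.float64(0.4093), np.float64(0.4066)]
 pose [0.5508 0.0236 0.048 ] yaw deg 2.75 res mm [-1.6 -1.2  2.  -3.  -3.2  1.6  2.8  2.6]
scene [[0.4965, -0.1466], [0.6264, -0.1338], [0.4802, 0.2599], [0.605, 0.2638]] sides [np.float64(0.1305), np.float64(0.1249), np.float64(0.407), np.float64(0.3982)]
 pose [0.5538 0.0249 0.0486] yaw deg 2.79 res mm [-2.4 -1.6  3.6 -7.8 -6.1  3.4  4.9  6.1]
ring top [[0.55064193 0.02399266 0.063     ]] ell [[0.55111025 0.0243327  0.06      ]] scene [[0.55282231 0.02694011 0.063     ]]
mark end [[0.59385217 0.03173979 0.063     ]] idx far/near [[0.63868967 0.02831149 0.029     ]
 [0.62068711 0.02900538 0.029     ]]
wedge edge top [[ 0.59731749 -0.13782974  0.066     ]
 [ 0.51661829 -0.14104985  0.066     ]] brick edge [[0.5931691  0.11389567 0.054     ]
 [0.49443766 0.11307771 0.054     ]]
jar top [[0.73067844 0.02337253 0.085     ]] [[0.72129333 0.02620814 0.085     ]] spool [[0.71816362 0.16038067 0.048     ]] bowl [[ 0.724285   -0.08850948  0.042     ]] [[ 0.72287915 -0.08052252  0.042     ]]
cam [ 0.36881594 -0.00695567  1.25832531]
```

Ring axis is at about (0.551, 0.0245), yaw about 2.8°, mark about 7° past the index. The sizes agree to a few mm. The gap to the jar is about 95 mm. Plan: closed fingers as one fingertip, flat side on the ribs, tip at 47 mm, orbiting from 150° to 390° around the axis. I'll approach high first.

Request:
arm_command --deltas '[-0.0,0,-0.1,0.04,0.11,0,0,0,0,-0.2,0.06,0.16,0,0,0,0,-0.3,0.075,0.205,0,0,0,0,-0.4,0.09,0.25,0,0,0,0,-0.5,0.108,0.295,0,0,0,0,-0.609,0.124,0.34,0,0,0,0,-0.609,0.14,0.385,0,0,0,0,-0.609,0.156,0.43,0,0,0,0,-0.609,0.172,0.475,0,0,0,0,-0.609,0.188,0.52,0,0,0,0,-0.609,0.204,0.56,0,0,0,0,-0.609,0.216,0.595,0,0,0,0,-0.609,0.2285,0.6265,0,0,0,0,-0.609,0.2285,0.6265,0,0,0,0,-0.609,0.2285,0.6265,0,0,0,0,-0.609,0.2285,0.6265,0,0]' --force 5

```text
clock: 1.7
position: [0.4903, 0.0597, 0.2452]
ee_rot: [3.035, -0.81, -0.002]
force: [-0.1, -1.1, -0.9]
width: 0.005
gripper_force: 0.0
```

Request:
arm_command --deltas '[0,0,0,0,0,-0.04,0,0,0,0,0,0,-0.08,0,0,0,0,0,0,-0.12,0,0,0,0,0,0,-0.15,0,0,0,0,0,0,-0.17,0,0,0,0,0,0,-0.179,0,0,0,0,0,0,-0.179,0]'

```text
clock: 2.4
position: [0.4898, 0.0577, 0.066]
ee_rot: [3.032, -0.816, -0.003]
force: [0.4, -0.1, 0.9]
width: 0.005
gripper_force: 0.0
```

```bash
python3 - <<'E'
from h import *
s=sensors.observe(); print(s["position"],s["joints"].round(3),s["force"].round(2),s["clock"])
a=np.radians(150); print("in dir",-np.cos(a),-np.sin(a), "r",np.hypot(*(s["position"][:2]-[.551,.0245])))
t=optics.get_image("scene"); cv2.imwrite("pics/s1.png",cv2.resize(t[110:240,190:320],None,fx=4.6,fy=4.6,interpolation=cv2.INTER_CUBIC))
E
```

```text
[0.48982842 0.05769688 0.06601773] [-0.086  0.474 -0.184  2.066  0.146  0.617 -2.466] [ 0.43 -0.08  0.87] 2.4
in dir 0.8660254037844387 -0.49999999999999994 r 0.06959881667657439
```

View pics/s1.png

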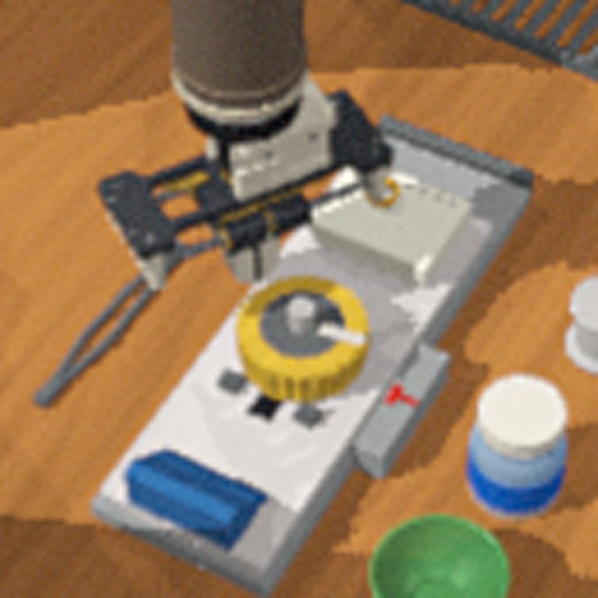

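The picture shows the closed fingers at (250,255) standing just outside the ring on its robot side, with the mark at (345,337) untouched. Next I press in radially and read the stiffness.

Request:
arm_command --deltas '[0,0,0,0.0043,-0.0025,0,0,0,0,0,0.0087,-0.005,0,0,0,0,0,0.0104,-0.006,0,0,0,0,0,0.0112,-0.0065,0,0,0,0,0,0.0121,-0.007,0,0,0,0,0,0.0121,-0.007,0,0]'

```text
clock: 3.05
position: [0.5023, 0.0525, 0.0668]
ee_rot: [-3.035, 0.813, 0.001]
force: [-1.2, 1.7, 2.8]
width: 0.008
gripper_force: 1.4
```

```bash
python3 - <<'E'
from h import *
s=sensors.observe(); print(s["position"],s["force"].round(2),s["clock"],"r",np.hypot(*(s["position"][:2]-[.551,.0245])))
E
```

```text
[0.50234203 0.05245648 0.06679749] [-1.18  1.67  2.75] 3.05 r 0.05611740260945604
```

Request:
arm_command --deltas '[0,0,0,0.0009,-0.0005,0,0,0,0,0,0.0017,-0.001,0,0,0,0,0,0.0017,-0.001,0,0]'

```text
clock: 3.35
position: [0.5026, 0.0522, 0.0665]
ee_rot: [3.035, -0.811, -0.005]
force: [-7.0, 5.7, 6.6]
width: 0.005
gripper_force: 4.4
```

```bash
python3 - <<'E'
from h import *
s=sensors.observe(); print(s["position"],s["force"].round(2),s["clock"],"r",np.hypot(*(s["position"][:2]-[.551,.0245])))
E
```

```text
[0.50263432 0.05222655 0.06648919] [-7.01  5.73  6.63] 3.35 r 0.05574944715794463
```

Contact is at r = 55.9 mm, which agrees with the expected 56, and stiffness is about 4 N/mm. Next I print the rounded arc rows.

```bash
cat > arc.py <<'E'
import numpy as np, sys
def arc(a,b,r0,r1,n):
    th=np.radians(np.linspace(a,b,n+1)); p=lambda r,t:np.array([r*np.cos(t),r*np.sin(t)])
    out=[]
    for t,r in zip(th[1:],[r1]*n):
        d=p(r,t)-p(r0,th[0]); out+=[0,0,round(np.degrees(t-th[0])/90,3),round(d[0]/1e3,4),round(d[1]/1e3,4),0,0]
    return out
if __name__=="__main__":
    a,b,r0,r1,n=map(float,sys.argv[1:]); print(arc(a,b,r0,r1,int(n)))
E
for a in 150 230 310; do python3 arc.py $a $((a+80)) 53.9 53.9 10; done
```

```text
[0, 0, np.float64(0.089), np.float64(-0.0033), np.float64(-0.0068), 0, 0, 0, 0, np.float64(0.178), np.float64(-0.0056), np.float64(-0.0139), 0, 0, 0, 0, np.float64(0.267), np.float64(-0.0069), np.float64(-0.0213), 0, 0, 0, 0, np.float64(0.356), np.float64(-0.0072), np.float64(-0.0288), 0, 0, 0, 0, np.float64(0.444), np.float64(-0.0064), np.float64(-0.0363), 0, 0, 0, 0, np.float64(0.533), np.float64(-0.0046), np.float64(-0.0436), 0, 0, 0, 0, np.float64(0.622), np.float64(-0.0018), np.float64(-0.0506), 0, 0, 0, 0, np.float64(0.711), np.float64(0.002), np.float64(-0.0571), 0, 0, 0, 0, np.float64(0.8), np.float64(0.0066), np.float64(-0.063), 0, 0, 0, 0, np.float64(0.889), np.float64(0.012), np.float64(-0.0682), 0, 0]
[0, 0, np.float64(0.089), np.float64(0.0061), np.float64(-0.0044), 0, 0, 0, 0, np.float64(0.178), np.float64(0.0127), np.float64(-0.008), 0, 0, 0, 0, np.float64(0.267), np.float64(0.0198), np.float64(-0.0105), 0, 0, 0, 0, np.float64(0.356), np.float64(0.0271), np.float64(-0.0121), 0, 0, 0, 0, np.float64(0.444), np.float64(0.0346), np.float64(-0.0126), 0, 0, 0, 0, np.float64(
[... 341 characters left out ...]
0, np.float64(0.089), np.float64(0.0054), np.float64(0.0052), 0, 0, 0, 0, np.float64(0.178), np.float64(0.01), np.float64(0.0111), 0, 0, 0, 0, np.float64(0.267), np.float64(0.0138), np.float64(0.0177), 0, 0, 0, 0, np.float64(0.356), np.float64(0.0166), np.float64(0.0246), 0, 0, 0, 0, np.float64(0.444), np.float64(0.0184), np.float64(0.0319), 0, 0, 0, 0, np.float64(0.533), np.float64(0.0192), np.float64(0.0394), 0, 0, 0, 0, np.float64(0.622), np.float64(0.019), np.float64(0.0469), 0, 0, 0, 0, np.float64(0.711), np.float64(0.0177), np.float64(0.0543), 0, 0, 0, 0, np.float64(0.8), np.float64(0.0153), np.float64(0.0615), 0, 0, 0, 0, np.float64(0.889), np.float64(0.012), np.float64(0.0682), 0, 0]
```

Request:
arm_command --deltas '[0,0,0.089,-0.0033,-0.0068,0,0,0,0,0.178,-0.0056,-0.0139,0,0,0,0,0.267,-0.0069,-0.0213,0,0,0,0,0.356,-0.0072,-0.0288,0,0,0,0,0.444,-0.0064,-0.0363,0,0,0,0,0.533,-0.0046,-0.0436,0,0,0,0,0.622,-0.0018,-0.0506,0,0,0,0,0.711,0.002,-0.0571,0,0,0,0,0.8,0.0066,-0.063,0,0,0,0,0.889,0.012,-0.0682,0,0,0,0,0.889,0.012,-0.0682,0,0]'

```text
clock: 4.45
position: [0.5168, -0.0185, 0.0664]
ee_rot: [2.847, 1.328, -0.0]
force: [-0.0, -0.9, -0.9]
width: 0.007
gripper_force: 0.6
```

```bash
cat >> h.py <<'E'
C=np.array([.551,.0245])
def markangle(tag=None,z=.063,far=None):
    s=sensors.observe(); d=s["position"][:2]-C
    print("r %.4f th %.1f"%(np.hypot(*d),np.degrees(np.arctan2(d[1],d[0]))%360),"z %.4f"%s["position"][2],"F",s["force"].round(1),"j7 %.2f"%s["joints"][6],"t %.2f"%s["clock"])
    for n in("top","scene"):
        im=optics.get_image(n); hsv=cv2.cvtColor(im,cv2.COLOR_BGR2HSV)
        u,v=np.meshgrid(np.arange(512),np.arange(384)); P=onplane(n,np.c_[u.ravel(),v.ravel()],z).reshape(384,512,3)
        d=P[...,:2]-C; r=np.hypot(d[...,0],d[...,1])
        m=(r>.018)&(r<.043)&(hsv[...,1]<70)&(hsv[...,2]>165)
        if m.sum(): q=d[m].mean(0); print(n,m.sum(),"mark world %.1f deg, r %.1f mm; rel index %.1f"%(np.degrees(np.arctan2(q[1],q[0])),1e3*np.hypot(*q),np.degrees(np.arctan2(q[1],q[0]))-2.8))
        else: print(n,"no mark")
        if tag: cv2.imwrite(f"pics/{tag}_{n}.png",im)
E
sed -i 's/round(\(np.degrees(t-th\[0\])\/90\),3)/float(round(\1,3))/; s/round(d\[\([01]\)\]\/1e3,4)/float(round(d[\1]\/1e3,4))/g' arc.py
python3 -c "
from h import *
markangle('a1')
for n in ('top','scene'):
  im=cv2.imread(f'pics/{n}0.png')"
```

```text
r 0.0550 th 231.5 z 0.0664 F [-0.  -0.9 -0.9] j7 -1.18 t 4.45
top 34 mark world 142.5 deg, r 28.0 mm; rel index 139.7
scene 11 mark world 88.9 deg, r 32.1 mm; rel index 86.1
```

The mark moved from about 10° to 89°, so the ring follows the finger. I continue, pressing 1.5 mm deeper.

```bash
python3 arc.py 230 310 53.9 52.4 10;  python3 arc.py 310 390 52.4 52.4 10
```

```text
[0, 0, 0.089, 0.0069, -0.0031, 0, 0, 0, 0, 0.178, 0.0133, -0.0066, 0, 0, 0, 0, 0.267, 0.0202, -0.0091, 0, 0, 0, 0, 0.356, 0.0274, -0.0106, 0, 0, 0, 0, 0.444, 0.0346, -0.0111, 0, 0, 0, 0, 0.533, 0.0419, -0.0106, 0, 0, 0, 0, 0.622, 0.0491, -0.0091, 0, 0, 0, 0, 0.711, 0.056, -0.0066, 0, 0, 0, 0, 0.8, 0.0624, -0.0031, 0, 0, 0, 0, 0.889, 0.0683, 0.0011, 0, 0]
[0, 0, 0.089, 0.0053, 0.0051, 0, 0, 0, 0, 0.178, 0.0098, 0.0108, 0, 0, 0, 0, 0.267, 0.0134, 0.0172, 0, 0, 0, 0, 0.356, 0.0162, 0.0239, 0, 0, 0, 0, 0.444, 0.0179, 0.031, 0, 0, 0, 0, 0.533, 0.0187, 0.0383, 0, 0, 0, 0, 0.622, 0.0184, 0.0456, 0, 0, 0, 0, 0.711, 0.0172, 0.0528, 0, 0, 0, 0, 0.8, 0.0149, 0.0598, 0, 0, 0, 0, 0.889, 0.0117, 0.0663, 0, 0]
```

Request:
arm_command --deltas '[0,0,0,0.001,0.0011,0,0,0,0,0.089,0.0069,-0.0031,0,0,0,0,0.178,0.0133,-0.0066,0,0,0,0,0.267,0.0202,-0.0091,0,0,0,0,0.356,0.0274,-0.0106,0,0,0,0,0.444,0.0346,-0.0111,0,0,0,0,0.533,0.0419,-0.0106,0,0,0,0,0.622,0.0491,-0.0091,0,0,0,0,0.711,0.056,-0.0066,0,0,0,0,0.8,0.0624,-0.0031,0,0,0,0,0.889,0.0683,0.0011,0,0]'

```text
clock: 5.65
position: [0.5874, -0.0183, 0.0675]
ee_rot: [1.325, 2.843, -0.002]
force: [6.3, -7.1, 2.0]
width: 0.008
gripper_force: 4.8
```

```bash
python3 -c "
from h import *
markangle('a2',z=.064)"
```

```text
r 0.0562 th 310.3 z 0.0675 F [ 6.3 -7.1  2. ] j7 0.02 t 5.65
top 46 mark world -128.7 deg, r 12.5 mm; rel index -131.5
scene 46 mark world 171.8 deg, r 23.8 mm; rel index 169.0
```

Request:
arm_command --deltas '[0,0,0.089,0.0053,0.0051,0,0,0,0,0.178,0.0098,0.0108,0,0,0,0,0.267,0.0134,0.0172,0,0,0,0,0.356,0.0162,0.0239,0,0,0,0,0.444,0.0179,0.031,0,0,0,0,0.533,0.0187,0.0383,0,0,0,0,0.622,0.0184,0.0456,0,0,0,0,0.711,0.0172,0.0528,0,0,0,0,0.8,0.0149,0.0598,0,0,0,0,0.889,0.0117,0.0663,0,0]'

```text
clock: 6.75
position: [0.6008, 0.0539, 0.0689]
ee_rot: [-0.816, 3.023, 0.005]
force: [11.7, 7.7, 1.4]
width: 0.004
gripper_force: 6.5
```

```bash
python3 -c "
from h import *
markangle('a3',z=.065)"; for a in 390 310 230; do python3 arc.py $a $((a-80)) 70 70 10; done
```

```text
r 0.0578 th 30.6 z 0.0689 F [11.7  7.7  1.4] j7 1.15 t 6.75
top 27 mark world -112.0 deg, r 27.0 mm; rel index -114.8
scene 31 mark world -106.6 deg, r 16.8 mm; rel index -109.4
[0, 0, -0.089, 0.0043, -0.0088, 0, 0, 0, 0, -0.178, 0.0073, -0.0181, 0, 0, 0, 0, -0.267, 0.009, -0.0277, 0, 0, 0, 0, -0.356, 0.0093, -0.0374, 0, 0, 0, 0, -0.444, 0.0083, -0.0472, 0, 0, 0, 0, -0.533, 0.006, -0.0566, 0, 0, 0, 0, -0.622, 0.0023, -0.0657, 0, 0, 0, 0, -0.711, -0.0026, -0.0741, 0, 0, 0, 0, -0.8, -0.0086, -0.0818, 0, 0, 0, 0, -0.889, -0.0156, -0.0886, 0, 0]
[0, 0, -0.089, -0.0079, -0.0057, 0, 0, 0, 0, -0.178, -0.0165, -0.0103, 0, 0, 0, 0, -0.267, -0.0257, -0.0137, 0, 0, 0, 0, -0.356, -0.0353, -0.0157, 0, 0, 0, 0, -0.444, -0.045, -0.0164, 0, 0, 0, 0, -0.533, -0.0547, -0.0157, 0, 0, 0, 0, -0.622, -0.0643, -0.0137, 0, 0, 0, 0, -0.711, -0.0735, -0.0103, 0, 0, 0, 0, -0.8, -0.0821, -0.0057, 0, 0, 0, 0, -0.889, -0.09, 0.0, 0, 0]
[0, 0, -0.089, -0.007, 0.0068, 0, 0, 0, 0, -0.178, -0.013, 0.0145, 0, 0, 0, 0, -0.267, -0.0179, 0.0229, 0, 0, 0, 0, -0.356, -0.0216, 0.032, 0, 0, 0, 0, -0.444, -0.0239, 0.0415, 0, 0, 0, 0, -0.533, -0.025, 0.0512, 0, 0, 0, 0, -0.622, -0.0246, 0.0609, 0, 0, 0, 0, -0.711, -0.0229, 0.0706, 0, 0, 0, 0, -0.8, -0.0199, 0.0798, 0, 0, 0, 0, -0.889, -0.0156, 0.0886, 0, 0]
```

The mark is at about 248–250°, with no slip. Contact radii around the ring (55.9, 56.2 and 57.8, lower at 230°) put the true axis about 1.3 mm further at ≈(0.5522, 0.0251), which agrees with the scene camera. I retreat and go back around.

```bash
sed -i 's/^C=.*/C=np.array([.5522,.0251])/' h.py; python3 arc.py 390 310 51.1 68 10; python3 arc.py 310 230 68 68 10;  python3 arc.py 230 150 68 68 10; echo; python3 arc.py 150 230 53.7 53.7 10; python3 arc.py 230 310 53.7 53.7 10; python3 arc.py 310 390 53.7 53.7 10
```

```text
[0, 0, -0.089, 0.0188, -0.0001, 0, 0, 0, 0, -0.178, 0.0217, -0.0091, 0, 0, 0, 0, -0.267, 0.0234, -0.0184, 0, 0, 0, 0, -0.356, 0.0237, -0.0279, 0, 0, 0, 0, -0.444, 0.0227, -0.0374, 0, 0, 0, 0, -0.533, 0.0204, -0.0466, 0, 0, 0, 0, -0.622, 0.0169, -0.0554, 0, 0, 0, 0, -0.711, 0.0121, -0.0636, 0, 0, 0, 0, -0.8, 0.0063, -0.0711, 0, 0, 0, 0, -0.889, -0.0005, -0.0776, 0, 0]
[0, 0, -0.089, -0.0077, -0.0056, 0, 0, 0, 0, -0.178, -0.0161, -0.01, 0, 0, 0, 0, -0.267, -0.025, -0.0133, 0, 0, 0, 0, -0.356, -0.0342, -0.0152, 0, 0, 0, 0, -0.444, -0.0437, -0.0159, 0, 0, 0, 0, -0.533, -0.0532, -0.0152, 0, 0, 0, 0, -0.622, -0.0625, -0.0133, 0, 0, 0, 0, -0.711, -0.0714, -0.01, 0, 0, 0, 0, -0.8, -0.0797, -0.0056, 0, 0, 0, 0, -0.889, -0.0874, 0.0, 0, 0]
[0, 0, -0.089, -0.0068, 0.0066, 0, 0, 0, 0, -0.178, -0.0127, 0.0141, 0, 0, 0, 0, -0.267, -0.0174, 0.0223, 0, 0, 0, 0, -0.356, -0.021, 0.0311, 0, 0, 0, 0, -0.444, -0.0233, 0.0403, 0, 0, 0, 0, -0.533, -0.0242, 0.0497, 0, 0, 0, 0, -0.622, -0.0239, 0.0592, 0, 0, 0, 0, -0.711, -0.0223, 0.0685, 0, 0, 0, 0, -0.8, -0.0193, 0.0776, 0, 0, 0, 0, -0.889, -0.0152, 0.0861
[... 366 characters left out ...]
0, 0]
[0, 0, 0.089, 0.0061, -0.0044, 0, 0, 0, 0, 0.178, 0.0127, -0.0079, 0, 0, 0, 0, 0.267, 0.0197, -0.0105, 0, 0, 0, 0, 0.356, 0.027, -0.012, 0, 0, 0, 0, 0.444, 0.0345, -0.0126, 0, 0, 0, 0, 0.533, 0.042, -0.012, 0, 0, 0, 0, 0.622, 0.0493, -0.0105, 0, 0, 0, 0, 0.711, 0.0564, -0.0079, 0, 0, 0, 0, 0.8, 0.063, -0.0044, 0, 0, 0, 0, 0.889, 0.069, -0.0, 0, 0]
[0, 0, 0.089, 0.0054, 0.0052, 0, 0, 0, 0, 0.178, 0.01, 0.0111, 0, 0, 0, 0, 0.267, 0.0137, 0.0176, 0, 0, 0, 0, 0.356, 0.0166, 0.0245, 0, 0, 0, 0, 0.444, 0.0184, 0.0318, 0, 0, 0, 0, 0.533, 0.0191, 0.0393, 0, 0, 0, 0, 0.622, 0.0189, 0.0467, 0, 0, 0, 0, 0.711, 0.0176, 0.0541, 0, 0, 0, 0, 0.8, 0.0153, 0.0613, 0, 0, 0, 0, 0.889, 0.012, 0.068, 0, 0]
```

Request:
arm_command --deltas '[0,0,0,0.0147,0.0085,0,0,0,0,-0.089,0.0188,-0.0001,0,0,0,0,-0.178,0.0217,-0.0091,0,0,0,0,-0.267,0.0234,-0.0184,0,0,0,0,-0.356,0.0237,-0.0279,0,0,0,0,-0.444,0.0227,-0.0374,0,0,0,0,-0.533,0.0204,-0.0466,0,0,0,0,-0.622,0.0169,-0.0554,0,0,0,0,-0.711,0.0121,-0.0636,0,0,0,0,-0.8,0.0063,-0.0711,0,0,0,0,-0.889,-0.0005,-0.0776,0,0]'

```text
clock: 7.95
position: [0.5959, -0.0269, 0.0668]
ee_rot: [1.339, 2.842, 0.0]
force: [-0.3, -0.4, -0.2]
width: 0.006
gripper_force: 0.0
```

Request:
arm_command --deltas '[0,0,-0.089,-0.0077,-0.0056,0,0,0,0,-0.178,-0.0161,-0.01,0,0,0,0,-0.267,-0.025,-0.0133,0,0,0,0,-0.356,-0.0342,-0.0152,0,0,0,0,-0.444,-0.0437,-0.0159,0,0,0,0,-0.533,-0.0532,-0.0152,0,0,0,0,-0.622,-0.0625,-0.0133,0,0,0,0,-0.711,-0.0714,-0.01,0,0,0,0,-0.8,-0.0797,-0.0056,0,0,0,0,-0.889,-0.0874,0.0,0,0]'

```text
clock: 8.95
position: [0.5083, -0.0266, 0.067]
ee_rot: [2.852, 1.316, 0.001]
force: [0.3, 0.4, 0.2]
width: 0.005
gripper_force: 0.0
```

Request:
arm_command --deltas '[0,0,-0.089,-0.0068,0.0066,0,0,0,0,-0.178,-0.0127,0.0141,0,0,0,0,-0.267,-0.0174,0.0223,0,0,0,0,-0.356,-0.021,0.0311,0,0,0,0,-0.444,-0.0233,0.0403,0,0,0,0,-0.533,-0.0242,0.0497,0,0,0,0,-0.622,-0.0239,0.0592,0,0,0,0,-0.711,-0.0223,0.0685,0,0,0,0,-0.8,-0.0193,0.0776,0,0,0,0,-0.889,-0.0152,0.0861,0,0]'

```text
clock: 9.95
position: [0.4934, 0.0601, 0.067]
ee_rot: [-3.031, 0.824, -0.001]
force: [-0.9, -0.6, 0.2]
width: 0.008
gripper_force: 0.0
```

```bash
python3 -c "
from h import *
markangle('a4',z=.066)"
```

```text
r 0.0684 th 149.2 z 0.0670 F [-0.9 -0.6  0.2] j7 -2.49 t 9.95
top 22 mark world -110.4 deg, r 30.6 mm; rel index -113.2
scene 23 mark world -120.1 deg, r 23.2 mm; rel index -122.9
```

Request:
arm_command --deltas '[0,0,0,0.0087,-0.005,0,0,0,0,0,0.0124,-0.0072,0,0,0,0,0,0.0124,-0.0072,0,0]'

```text
clock: 10.35
position: [0.5027, 0.0528, 0.0663]
ee_rot: [3.036, -0.807, -0.01]
force: [-12.3, 8.8, 10.5]
width: 0.005
gripper_force: 7.5
```

Request:
arm_command --deltas '[0,0,0.089,-0.0033,-0.0067,0,0,0,0,0.178,-0.0056,-0.0139,0,0,0,0,0.267,-0.0069,-0.0212,0,0,0,0,0.356,-0.0072,-0.0287,0,0,0,0,0.444,-0.0064,-0.0362,0,0,0,0,0.533,-0.0046,-0.0434,0,0,0,0,0.622,-0.0018,-0.0504,0,0,0,0,0.711,0.002,-0.0569,0,0,0,0,0.8,0.0066,-0.0628,0,0,0,0,0.889,0.012,-0.068,0,0]'

```text
clock: 11.35
position: [0.5173, -0.0184, 0.0665]
ee_rot: [2.843, 1.336, -0.002]
force: [-2.0, -0.1, -0.1]
width: 0.005
gripper_force: 0.8
```

Request:
arm_command --deltas '[0,0,0.089,0.0061,-0.0044,0,0,0,0,0.178,0.0127,-0.0079,0,0,0,0,0.267,0.0197,-0.0105,0,0,0,0,0.356,0.027,-0.012,0,0,0,0,0.444,0.0345,-0.0126,0,0,0,0,0.533,0.042,-0.012,0,0,0,0,0.622,0.0493,-0.0105,0,0,0,0,0.711,0.0564,-0.0079,0,0,0,0,0.8,0.063,-0.0044,0,0,0,0,0.889,0.069,0,0,0]'

```text
clock: 12.35
position: [0.5874, -0.0193, 0.0665]
ee_rot: [1.32, 2.85, -0.002]
force: [0.3, -2.1, 0.4]
width: 0.002
gripper_force: 1.0
```

Request:
arm_command --deltas '[0,0,0.089,0.0054,0.0052,0,0,0,0,0.178,0.01,0.0111,0,0,0,0,0.267,0.0137,0.0176,0,0,0,0,0.356,0.0166,0.0245,0,0,0,0,0.444,0.0184,0.0318,0,0,0,0,0.533,0.0191,0.0393,0,0,0,0,0.622,0.0189,0.0467,0,0,0,0,0.711,0.0176,0.0541,0,0,0,0,0.8,0.0153,0.0613,0,0,0,0,0.889,0.012,0.068,0,0]'

```text
clock: 13.35
position: [0.6028, 0.0516, 0.0681]
ee_rot: [-0.819, 3.025, 0.003]
force: [10.3, 5.4, 0.2]
width: 0.005
gripper_force: 5.6
```

```bash
python3 -c "
from h import *
markangle('a5',z=.068)"
```

```text
r 0.0572 th 27.6 z 0.0681 F [10.3  5.4  0.2] j7 1.15 t 13.35
top 29 mark world 89.5 deg, r 28.6 mm; rel index 86.7
scene 22 mark world 89.8 deg, r 17.0 mm; rel index 87.0
```

The mark is at 89.5° in both views, i.e. 449° in all, so the finger slipped about 40° where the force was low (230–310°). 273° remain. I return and press about 1.7 mm deeper.

```bash
python3 arc.py 390 310 53.7 68 10; echo; python3 arc.py 150 230 53.2 51.8 10; python3 arc.py 230 310 51.8 51.8 10; python3 arc.py 310 390 51.8 52.8 10
```

```text
[0, 0, -0.089, 0.0165, -0.0014, 0, 0, 0, 0, -0.178, 0.0195, -0.0104, 0, 0, 0, 0, -0.267, 0.0211, -0.0197, 0, 0, 0, 0, -0.356, 0.0215, -0.0292, 0, 0, 0, 0, -0.444, 0.0205, -0.0387, 0, 0, 0, 0, -0.533, 0.0182, -0.0479, 0, 0, 0, 0, -0.622, 0.0146, -0.0567, 0, 0, 0, 0, -0.711, 0.0099, -0.0649, 0, 0, 0, 0, -0.8, 0.004, -0.0724, 0, 0, 0, 0, -0.889, -0.0028, -0.0789, 0, 0]

[0, 0, 0.089, -0.002, -0.0072, 0, 0, 0, 0, 0.178, -0.0042, -0.0141, 0, 0, 0, 0, 0.267, -0.0054, -0.0212, 0, 0, 0, 0, 0.356, -0.0057, -0.0284, 0, 0, 0, 0, 0.444, -0.0049, -0.0356, 0, 0, 0, 0, 0.533, -0.0032, -0.0426, 0, 0, 0, 0, 0.622, -0.0005, -0.0493, 0, 0, 0, 0, 0.711, 0.0031, -0.0556, 0, 0, 0, 0, 0.8, 0.0076, -0.0613, 0, 0, 0, 0, 0.889, 0.0128, -0.0663, 0, 0]
[0, 0, 0.089, 0.0058, -0.0042, 0, 0, 0, 0, 0.178, 0.0122, -0.0076, 0, 0, 0, 0, 0.267, 0.019, -0.0101, 0, 0, 0, 0, 0.356, 0.0261, -0.0116, 0, 0, 0, 0, 0.444, 0.0333, -0.0121, 0, 0, 0, 0, 0.533, 0.0405, -0.0116, 0, 0, 0, 0, 0.622, 0.0476, -0.0101, 0, 0, 0, 0, 0.711, 0.0544, -0.0076, 0, 0, 0, 0, 0.8, 0.0607, -0.0042, 0, 0, 0, 0, 0.889, 0.0666, -0.0, 0, 0]
[0, 0, 0.089, 0.0059, 0.0044, 0, 0, 0, 0, 0.178, 0.0105, 0.0102, 0, 0, 0, 0, 0.267, 0.0142, 0.0165, 0, 0, 0, 0, 0.356, 0.0169, 0.0234, 0, 0, 0, 0, 0.444, 0.0187, 0.0305, 0, 0, 0, 0, 0.533, 0.0195, 0.0378, 0, 0, 0, 0, 0.622, 0.0192, 0.0452, 0, 0, 0, 0, 0.711, 0.0179, 0.0525, 0, 0, 0, 0, 0.8, 0.0157, 0.0595, 0, 0, 0, 0, 0.889, 0.0124, 0.0661, 0, 0]
```

View pics/a5_top.png

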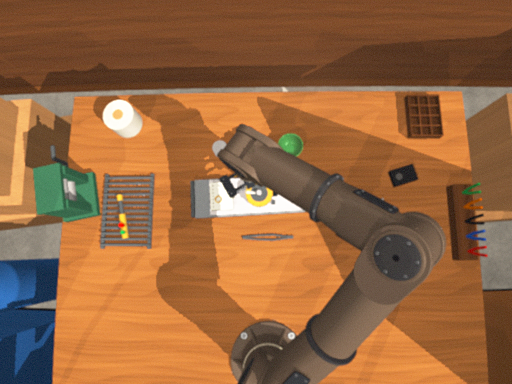

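The top view shows the arm over the fixture. The ring is partly visible at (259,197) with its mark pointing left (≈90°), and the bystanders are untouched. Now the return.

Request:
arm_command --deltas '[0,0,0,0.0124,0.0072,0,0,0,0,-0.089,0.0165,-0.0014,0,0,0,0,-0.178,0.0195,-0.0104,0,0,0,0,-0.267,0.0211,-0.0197,0,0,0,0,-0.356,0.0215,-0.0292,0,0,0,0,-0.444,0.0205,-0.0387,0,0,0,0,-0.533,0.0182,-0.0479,0,0,0,0,-0.622,0.0146,-0.0567,0,0,0,0,-0.711,0.0099,-0.0649,0,0,0,0,-0.8,0.004,-0.0724,0,0,0,0,-0.889,-0.0028,-0.0789,0,0]'

```text
clock: 14.55
position: [0.5961, -0.0297, 0.0666]
ee_rot: [1.336, 2.843, -0.0]
force: [-0.1, -0.3, -0.4]
width: 0.006
gripper_force: 0.0
```

Request:
arm_command --deltas '[0,0,-0.089,-0.0077,-0.0056,0,0,0,0,-0.178,-0.0161,-0.01,0,0,0,0,-0.267,-0.025,-0.0133,0,0,0,0,-0.356,-0.0342,-0.0152,0,0,0,0,-0.444,-0.0437,-0.0159,0,0,0,0,-0.533,-0.0532,-0.0152,0,0,0,0,-0.622,-0.0625,-0.0133,0,0,0,0,-0.711,-0.0714,-0.01,0,0,0,0,-0.8,-0.0797,-0.0056,0,0,0,0,-0.889,-0.0874,0.0,0,0]'

```text
clock: 15.55
position: [0.5084, -0.0289, 0.0668]
ee_rot: [2.85, 1.319, 0.0]
force: [0.1, 0.7, -0.1]
width: 0.006
gripper_force: 0.0
```

Request:
arm_command --deltas '[0,0,-0.089,-0.0068,0.0066,0,0,0,0,-0.178,-0.0127,0.0141,0,0,0,0,-0.267,-0.0174,0.0223,0,0,0,0,-0.356,-0.021,0.0311,0,0,0,0,-0.444,-0.0233,0.0403,0,0,0,0,-0.533,-0.0242,0.0497,0,0,0,0,-0.622,-0.0239,0.0592,0,0,0,0,-0.711,-0.0223,0.0685,0,0,0,0,-0.8,-0.0193,0.0776,0,0,0,0,-0.889,-0.0152,0.0861,0,0]'

```text
clock: 16.55
position: [0.4938, 0.058, 0.0668]
ee_rot: [3.032, -0.82, 0.001]
force: [-0.3, -0.1, 0.7]
width: 0.005
gripper_force: 0.0
```

```bash
python3 -c "
from h import *
markangle('a6',z=.068)"
```

```text
r 0.0670 th 150.6 z 0.0668 F [-0.3 -0.1  0.7] j7 -2.49 t 16.55
top no mark
scene 18 mark world 92.7 deg, r 27.9 mm; rel index 89.9
```

Request:
arm_command --deltas '[0,0,0,0.0087,-0.005,0,0,0,0,0,0.0128,-0.0074,0,0,0,0,0,0.0128,-0.0074,0,0]'

```text
clock: 16.95
position: [0.5027, 0.052, 0.066]
ee_rot: [3.036, -0.806, -0.011]
force: [-13.8, 7.9, 9.1]
width: 0.0
gripper_force: 8.1
```

Request:
arm_command --deltas '[0,0,0.089,-0.002,-0.0072,0,0,0,0,0.178,-0.0042,-0.0141,0,0,0,0,0.267,-0.0054,-0.0212,0,0,0,0,0.356,-0.0057,-0.0284,0,0,0,0,0.444,-0.0049,-0.0356,0,0,0,0,0.533,-0.0032,-0.0426,0,0,0,0,0.622,-0.0005,-0.0493,0,0,0,0,0.711,0.0031,-0.0556,0,0,0,0,0.8,0.0076,-0.0613,0,0,0,0,0.889,0.0128,-0.0663,0,0]'

```text
clock: 17.95
position: [0.5176, -0.0185, 0.0664]
ee_rot: [2.842, 1.337, -0.006]
force: [-4.0, -2.9, 3.9]
width: 0.005
gripper_force: 2.8
```

Request:
arm_command --deltas '[0,0,0.089,0.0058,-0.0042,0,0,0,0,0.178,0.0122,-0.0076,0,0,0,0,0.267,0.019,-0.0101,0,0,0,0,0.356,0.0261,-0.0116,0,0,0,0,0.444,0.0333,-0.0121,0,0,0,0,0.533,0.0405,-0.0116,0,0,0,0,0.622,0.0476,-0.0101,0,0,0,0,0.711,0.0544,-0.0076,0,0,0,0,0.8,0.0607,-0.0042,0,0,0,0,0.889,0.0666,0,0,0]'

```text
clock: 18.95
position: [0.5874, -0.0192, 0.067]
ee_rot: [1.319, 2.848, -0.002]
force: [2.9, -3.4, 2.0]
width: 0.007
gripper_force: 2.3
```

```bash
python3 -c "
from h import *
markangle('a7',z=.069)"
```

```text
r 0.0566 th 308.4 z 0.0670 F [ 2.9 -3.4  2. ] j7 0.01 t 18.95
top 36 mark world -90.6 deg, r 27.5 mm; rel index -93.4
scene 58 mark world 168.8 deg, r 21.1 mm; rel index 166.0
```

Request:
arm_command --deltas '[0,0,0.089,0.0059,0.0044,0,0,0,0,0.178,0.0105,0.0102,0,0,0,0,0.267,0.0142,0.0165,0,0,0,0,0.356,0.0169,0.0234,0,0,0,0,0.444,0.0187,0.0305,0,0,0,0,0.533,0.0195,0.0378,0,0,0,0,0.622,0.0192,0.0452,0,0,0,0,0.711,0.0179,0.0525,0,0,0,0,0.8,0.0157,0.0595,0,0,0,0,0.889,0.0124,0.0661,0,0]'

```text
clock: 20.05
position: [0.603, 0.0513, 0.0685]
ee_rot: [-0.818, 3.023, 0.004]
force: [12.8, 6.6, -1.2]
width: 0.005
gripper_force: 7.1
```

```bash
python3 -c "
from h import *
markangle('a8',z=.070)
a=cv2.imread('pics/a8_scene.png')[140:230,210:310]; b=cv2.imread('pics/a8_top.png')[160:230,190:320]
f=lambda i,k:cv2.resize(i,None,fx=k,fy=k,interpolation=cv2.INTER_CUBIC)
a=f(a,3.5); b=f(b,3.3); H=max(a.shape[0],b.shape[0]); p=lambda i:cv2.copyMakeBorder(i,0,H-i.shape[0],0,0,0)
cv2.imwrite('pics/a8.png',np.hstack([p(a),p(b)])); print(a.shape,b.shape)"
```

```text
r 0.0571 th 27.3 z 0.0685 F [12.8  6.6 -1.2] j7 1.15 t 20.05
top 14 mark world -51.5 deg, r 18.7 mm; rel index -54.3
scene 21 mark world -28.7 deg, r 25.5 mm; rel index -31.5
(315, 350, 3) (231, 429, 3)
```

View pics/a8.png

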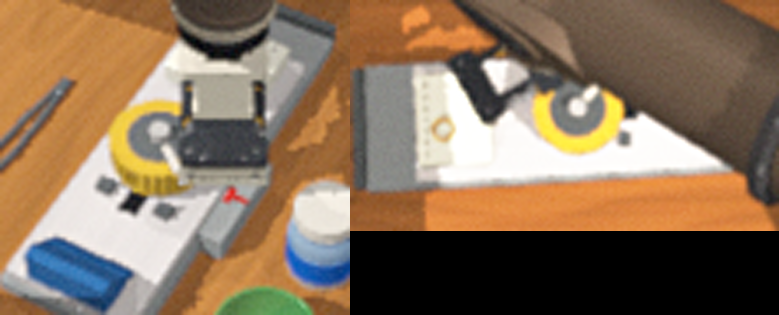

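In the scene crop the mark points to (175,165), in the top crop up-right from (577,107). It is roughly −30° to −45° but half occluded by the gripper and arm. I return to the 150° station, where the scene camera sees the whole ring.

Request:
arm_command --deltas '[0,0,0,0.0132,0.0076,0,0,0,0,-0.089,0.0173,-0.001,0,0,0,0,-0.178,0.0203,-0.01,0,0,0,0,-0.267,0.0219,-0.0193,0,0,0,0,-0.356,0.0223,-0.0288,0,0,0,0,-0.444,0.0213,-0.0383,0,0,0,0,-0.533,0.019,-0.0475,0,0,0,0,-0.622,0.0154,-0.0563,0,0,0,0,-0.711,0.0107,-0.0645,0,0,0,0,-0.8,0.0048,-0.072,0,0,0,0,-0.889,-0.002,-0.0785,0,0]'

```text
clock: 21.25
position: [0.596, -0.0301, 0.0665]
ee_rot: [1.336, 2.843, -0.0]
force: [-0.2, -0.1, -0.5]
width: 0.007
gripper_force: 0.0
```

Request:
arm_command --deltas '[0,0,-0.089,-0.0077,-0.0056,0,0,0,0,-0.178,-0.0161,-0.01,0,0,0,0,-0.267,-0.025,-0.0133,0,0,0,0,-0.356,-0.0342,-0.0152,0,0,0,0,-0.444,-0.0437,-0.0159,0,0,0,0,-0.533,-0.0532,-0.0152,0,0,0,0,-0.622,-0.0625,-0.0133,0,0,0,0,-0.711,-0.0714,-0.01,0,0,0,0,-0.8,-0.0797,-0.0056,0,0,0,0,-0.889,-0.0874,0.0,0,0]'

```text
clock: 22.25
position: [0.5084, -0.0292, 0.0667]
ee_rot: [2.851, 1.319, 0.0]
force: [-0.7, 0.3, 0.5]
width: 0.006
gripper_force: 0.0
```

Request:
arm_command --deltas '[0,0,-0.089,-0.0068,0.0066,0,0,0,0,-0.178,-0.0127,0.0141,0,0,0,0,-0.267,-0.0174,0.0223,0,0,0,0,-0.356,-0.021,0.0311,0,0,0,0,-0.444,-0.0233,0.0403,0,0,0,0,-0.533,-0.0242,0.0497,0,0,0,0,-0.622,-0.0239,0.0592,0,0,0,0,-0.711,-0.0223,0.0685,0,0,0,0,-0.8,-0.0193,0.0776,0,0,0,0,-0.889,-0.0152,0.0861,0,0]'

```text
clock: 23.25
position: [0.4938, 0.0576, 0.0667]
ee_rot: [3.032, -0.821, 0.0]
force: [0.7, 1.2, 1.6]
width: 0.006
gripper_force: 0.0
```

```bash
python3 -c "
from h import *
markangle('a9',z=.070)
im=cv2.imread('pics/a9_scene.png'); x0,y0=225,150; a=cv2.resize(im[y0:y0+70,x0:x0+80],None,fx=8,fy=8,interpolation=cv2.INTER_CUBIC)
th=np.radians(np.arange(0,360,5)); ring=np.c_[C[0]+.0465*np.cos(th),C[1]+.0465*np.sin(th),np.full(72,.0705)]
for u,v in (proj('scene',ring)-[x0,y0]+.5)*8: cv2.circle(a,(int(u),int(v)),1,(255,0,255),-1)
cv2.imwrite('pics/a9.png',a)
# initial image with same method
"
```

```text
r 0.0668 th 150.9 z 0.0667 F [0.7 1.2 1.6] j7 -2.50 t 23.25
top 18 mark world -37.7 deg, r 31.6 mm; rel index -40.5
scene 18 mark world -33.5 deg, r 29.3 mm; rel index -36.3
```

View pics/a9.png

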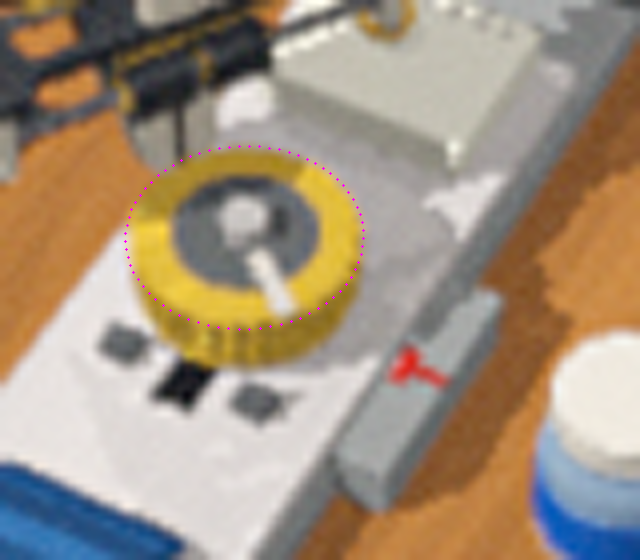

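The clear view shows the white mark from (258,255) to (284,310) and the red index at (405,365). The mark is about 37° short of the second full turn. One short stroke of 34°, then I look again.

```bash
python3 arc.py 150 184 53.2 52.8 5; cat >> h.py <<'E'
def markline(n,im,z,c=None):
    hsv=cv2.cvtColor(im,cv2.COLOR_BGR2HSV); u,v=np.meshgrid(np.arange(512),np.arange(384)); uv=np.c_[u.ravel(),v.ravel()]
    P=onplane(n,uv,z)[:,:2]-(C if c is None else c); r=np.hypot(*P.T); w=np.clip((hsv[...,2].astype(float)-hsv[...,1]-60).ravel(),0,None)
    k=(r>.021)&(r<.042)&(w>20); q=P[k]; wk=w[k]; m=(q*wk[:,None]).sum(0)/wk.sum(); A=((q-m)*wk[:,None]).T@(q-m); e=np.linalg.eigh(A)[1][:,1]; e*=np.sign(e@m)
    print(n,k.sum(),"centroid ang %.1f r %.1f  line ang %.1f"%(np.degrees(np.arctan2(m[1],m[0])),1e3*np.hypot(*m),np.degrees(np.arctan2(e[1],e[0]))))
E
python3 -c "
from h import *
for t in('scene0','top0','a9_scene','a9_top'): markline('scene' if 'scene' in t else 'top',cv2.imread(f'pics/{t}.png'),.063 if '0' in t else .0707)"
```

```text
[0, 0, 0.076, -0.0025, -0.0058, 0, 0, 0, 0, 0.151, -0.0046, -0.0117, 0, 0, 0, 0, 0.227, -0.006, -0.0178, 0, 0, 0, 0, 0.302, -0.0067, -0.024, 0, 0, 0, 0, 0.378, -0.0066, -0.0303, 0, 0]
scene 98 centroid ang 34.3 r 11.6  line ang 3.9
top 144 centroid ang 3.4 r 12.6  line ang 16.9
scene 78 centroid ang -29.7 r 16.6  line ang -39.5
top 57 centroid ang -46.3 r 29.5  line ang 11.1
```

Request:
arm_command --deltas '[0,0,0,0.0087,-0.005,0,0,0,0,0,0.0128,-0.0074,0,0,0,0,0,0.0128,-0.0074,0,0]'

```text
clock: 23.65
position: [0.5024, 0.0519, 0.066]
ee_rot: [3.035, -0.805, -0.012]
force: [-14.6, 8.5, 9.2]
width: 0.006
gripper_force: 8.4
```

Request:
arm_command --deltas '[0,0,0.076,-0.0025,-0.0058,0,0,0,0,0.151,-0.0046,-0.0117,0,0,0,0,0.227,-0.006,-0.0178,0,0,0,0,0.302,-0.0067,-0.024,0,0,0,0,0.378,-0.0066,-0.0303,0,0,0,0,0.378,-0.0066,-0.0303,0,0]'

```text
clock: 24.25
position: [0.4963, 0.0179, 0.0659]
ee_rot: [3.137, 0.119, -0.011]
force: [-10.0, -1.5, 4.7]
width: 0.006
gripper_force: 5.2
```

```bash
python3 -c "
from h import *
markangle('b1',z=.0708)
# same detector on the first pictures, for reference, at z .063
import h
class O: pass
for n,t in(('top','top0'),('scene','scene0')):
    im=cv2.imread(f'pics/{t}.png'); hsv=cv2.cvtColor(im,cv2.COLOR_BGR2HSV); u,v=np.meshgrid(np.arange(512),np.arange(384)); d=onplane(n,np.c_[u.ravel(),v.ravel()],.063).reshape(384,512,3)[...,:2]-C; r=np.hypot(d[...,0],d[...,1])
    m=(r>.018)&(r<.043)&(hsv[...,1]<70)&(hsv[...,2]>165); q=d[m].mean(0); print('first',n,m.sum(),np.degrees(np.arctan2(q[1],q[0])),np.hypot(*q))
    print(n,'index pts', [np.degrees(np.arctan2(*(p[:2]-C)[::-1])).round(1) for p in onplane(n,[(256.9,172.9)] if n=='top' else [(276,195.5)],.029)])
im=cv2.imread('pics/b1_scene.png'); x0,y0=225,150; cv2.imwrite('pics/b1.png',cv2.resize(im[y0:y0+70,x0:x0+80],None,fx=8,fy=8,interpolation=cv2.INTER_CUBIC))
"
```

```text
r 0.0564 th 187.4 z 0.0659 F [-10.   -1.5   4.7] j7 -1.94 t 24.25
top no mark
scene 7 mark world 5.7 deg, r 31.1 mm; rel index 2.9
first top 20 9.950069158014179 0.02852970511899422
top index pts [np.float64(4.4)]
first scene 31 35.51988539552122 0.01974523235743489
scene index pts [np.float64(4.7)]
```

View pics/b1.png

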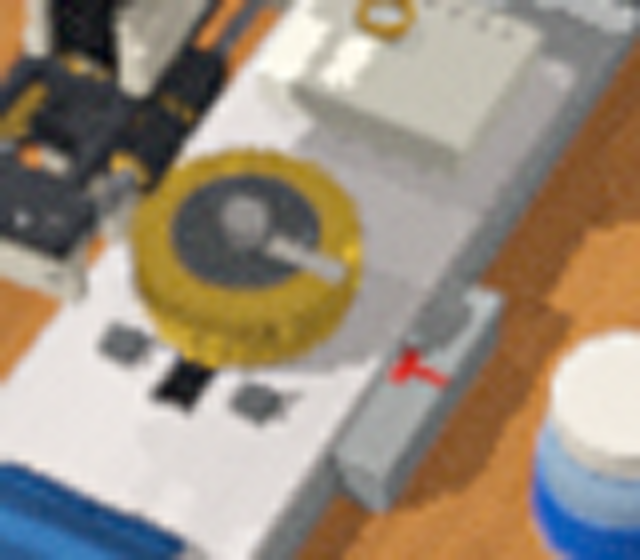

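The mark now runs from (270,241) to (341,270), nearly parallel to the red line (≈(395,363)–(447,380)). I compute both directions precisely.

```bash
python3 -c "
from h import *
f=lambda X,Y:(225+X/8-.5+1/16,150+Y/8-.5+1/16)
A=lambda d:np.degrees(np.arctan2(d[1],d[0])).round(1)
m=onplane('scene',[f(270,241),f(341,270)],.071)[:,:2]; r=onplane('scene',[f(395,363),f(447,380)],.0295)[:,:2]
print('mark dir',A(m[1]-m[0]),'end from C',A(m[1]-C),(m-C).round(4).tolist()); print('red dir',A(r[1]-r[0]),'from C',[A(x-C) for x in r],(r-C).round(4).tolist())
im=cv2.imread('pics/b1_scene.png'); hsv=cv2.cvtColor(im,cv2.COLOR_BGR2HSV); hull=None
m=cv2.inRange(hsv,np.array((18,110,60)),np.array((36,255,255))); m2=np.zeros_like(m); m2[165:198,238:272]=m[165:198,238:272]
c=max(cv2.findContours(m2,cv2.RETR_EXTERNAL,cv2.CHAIN_APPROX_NONE)[0],key=cv2.contourArea)[:,0]
P=onplane('scene',c,.071)[:,:2]-C; print('far rim pts r (unseen side wall)',[(int(A(p)),round(1e3*np.hypot(*p),1)) for p in P[::6]])
"
```

```text
mark dir 3.8 end from C 6.4 [[0.0104, 0.0025], [0.0416, 0.0046]]
red dir 9.1 from C [np.float64(3.6), np.float64(5.0)] [[0.067, 0.0042], [0.0887, 0.0077]]
far rim pts r (unseen side wall) [(173, np.float64(66.1)), (179, np.float64(45.5)), (-147, np.float64(44.0)), (-116, np.float64(47.0)), (-90, np.float64(56.7)), (-71, np.float64(65.1)), (-55, np.float64(63.6)), (-36, np.float64(59.9)), (-15, np.float64(54.8)), (10, np.float64(46.5)), (41, np.float64(44.3)), (73, np.float64(42.0)), (105, np.float64(42.6)), (131, np.float64(41.5)), (160, np.float64(41.7)), (171, np.float64(50.7))]
```

Mark direction is 3.8° against index/base yaw 2.8–4°, so it is aligned within about 1–2°. I retreat radially, lift, turn the finger's flat to +y and move to the outside of the blue wedge. Then I re-check the mark with the ring free.

Request:
arm_command --deltas '[0,0,0,-0.012,-0.001,0,0,0,0,0,-0.025,-0.002,0,0,0,0,0.09,-0.025,-0.002,0.04,0,0,0,0.18,-0.025,-0.002,0.08,0,0,0,0.27,-0.025,-0.02,0.1,0,0,0,0.36,-0.02,-0.05,0.1,0,0,0,0.45,-0.01,-0.08,0.1,0,0,0,0.54,0,-0.11,0.1,0,0,0,0.63,0.01,-0.14,0.1,0,0,0,0.72,0.03,-0.17,0.1,0,0,0,0.81,0.045,-0.19,0.1,0,0,0,0.9,0.0595,-0.206,0.1,0,0,0,0.987,0.0595,-0.206,0.1,0,0,0,0.987,0.0595,-0.206,0.1,0]'

```text
clock: 25.75
position: [0.5586, -0.1869, 0.1663]
ee_rot: [-2.164, -2.278, -0.0]
force: [-0.7, -0.1, -0.5]
width: 0.005
gripper_force: 0.0
```

```bash
python3 -c "
from h import *
markangle('c1',z=.0711); print(sensors.observe()['position'])
a=cv2.imread('pics/c1_scene.png')[145:235,205:295]; b=cv2.imread('pics/c1_top.png')[165:220,225:315]
a=cv2.resize(a,None,fx=4,fy=4,interpolation=cv2.INTER_CUBIC); b=cv2.resize(b,None,fx=4.8,fy=4.8,interpolation=cv2.INTER_CUBIC); b=cv2.copyMakeBorder(b,0,a.shape[0]-b.shape[0],0,0,0)
cv2.imwrite('pics/c1.png',np.hstack([a,b])); print(a.shape,b.shape)"
```

```text
r 0.2121 th 271.7 z 0.1663 F [-0.7 -0.1 -0.5] j7 -0.11 t 25.75
top 23 mark world 0.1 deg, r 28.3 mm; rel index -2.7
scene 21 mark world 4.6 deg, r 29.5 mm; rel index 1.8
[ 0.5585118  -0.18546953  0.16661794]
(360, 360, 3) (360, 432, 3)
```

View pics/c1.png

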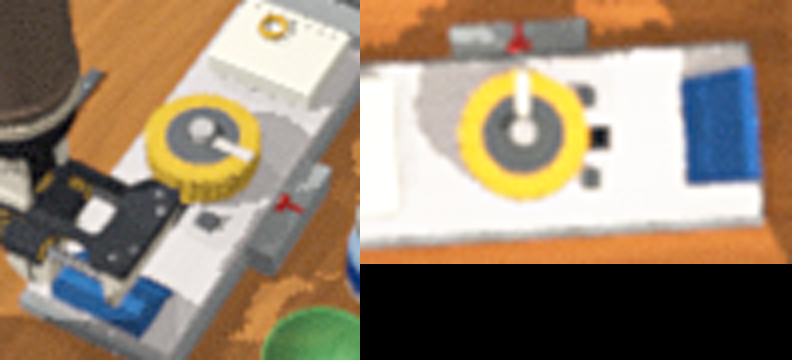

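Top crop: mark from (523,115) to (522,70), ring centre about (524,133), red index (518,40). Arm clear of the ring, gold ring still on the brick. I quantify with the brass ellipse centre in the clear top view.

```bash
python3 -c "
from h import *
A=lambda d:np.degrees(np.arctan2(d[1],d[0])).round(1)
n='top'; im=cv2.imread('pics/c1_top.png'); 
acc=[im.astype(float)]+[optics.get_image('top').astype(float) for _ in range(6)]; im=np.mean(acc,0).astype(np.uint8)
for nm,I,z in(('now',im,.071),('first',cv2.imread('pics/top0.png'),.063)):
    m=mask(I,(18,110,90),(36,255,255),(238,172,280,212)); c=max(cv2.findContours(m,cv2.RETR_EXTERNAL,cv2.CHAIN_APPROX_NONE)[0],key=cv2.contourArea); e=cv2.fitEllipse(cv2.convexHull(c)); c0=onplane(n,[e[0]],z-.008)[0,:2]
    hsv=cv2.cvtColor(I,cv2.COLOR_BGR2HSV); u,v=np.meshgrid(np.arange(512),np.arange(384)); d=onplane(n,np.c_[u.ravel(),v.ravel()],z).reshape(384,512,3)[...,:2]-c0; r=np.hypot(d[...,0],d[...,1])
    k=(r>.018)&(r<.040)&(hsv[...,1]<90)&(hsv[...,2]>150); w=(hsv[...,2][k].astype(float)-hsv[...,1][k]); q=(d[k]*w[:,None]).sum(0)/w.sum()
    red=mask(I,(0,110,80),(8,255,255),(245,164,272,180))|mask(I,(170,110,80),(180,255,255),(245,164,272,180)); ys,xs=np.nonzero(red); R=onplane(n,np.c_[xs,ys],.0295)[:,:2]
    print(nm,'centre',c0.round(4),'axes',np.round(e[1],1),'mark',A(q),np.hypot(*q).round(4),k.sum(),'index',A(R.mean(0)-c0),len(R),R.mean(0).round(4))
# base edges yaw (white/grey vs wood) long near edge
g=im[:,:,0].astype(float)
pts=[]
for x in list(range(200,232))+list(range(236,300,1)):
    col=im[205:222,x].astype(int); b=col[:,0]; i=np.argmax(-(np.diff(b))); pts.append((x,205+i+.5))
P=onplane('top',pts,.017)[:,:2]; vx,vy,_,_=cv2.fitLine(P.astype(np.float32),cv2.DIST_HUBER,0,.001,.001).ravel(); print('base +y dir yaw',np.degrees(np.arctan2(-vx*np.sign(vy),abs(vy))))
"
```

```text
now centre [0.5521 0.024 ] axes [26.5 26.9] mark 3.8 0.0213 41 index 3.1 19 [0.6275 0.028 ]
first centre [0.5519 0.0236] axes [25.9 27.6] mark 11.4 0.026 27 index 3.6 21 [0.6282 0.0284]
base +y dir yaw 2.7851024
```

The mark (2.3–3.8°) agrees with the index (2.8–3.3°). Now I descend behind the wedge and push gently along the base's +y.

Request:
arm_command --deltas '[0,0,0,0,0,-0.04,0,0,0,0,0,0,-0.08,0,0,0,0,0,0,-0.1,0,0,0,0,0,0,-0.109,0,0,0,0,-0.0005,0.01,-0.109,0,0,0,0,-0.001,0.02,-0.109,0,0,0,0,-0.0014,0.028,-0.109,0,0,0,0,-0.0016,0.032,-0.109,0,0,0,0,-0.0018,0.036,-0.109,0,0,0,0,-0.0019,0.039,-0.109,0,0,0,0,-0.0021,0.042,-0.109,0]'

```text
clock: 27.25
position: [0.5573, -0.1435, 0.0581]
ee_rot: [2.166, 2.274, -0.0]
force: [1.4, -2.4, 1.2]
width: 0.004
gripper_force: 1.3
```

Request:
arm_command --deltas '[0,0,0,-0.0002,0.003,0,0,0,0,0,-0.0003,0.006,0,0,0,0,0,-0.0004,0.009,0,0,0,0,0,-0.0006,0.012,0,0,0,0,0,-0.0007,0.015,0,0,0,0,0,-0.0009,0.018,0,0,0,0,0,-0.001,0.021,0,0,0,0,0,-0.0012,0.024,0,0,0,0,0,-0.0013,0.027,0,0,0,0,0,-0.0015,0.03,0,0]'

```text
clock: 28.25
position: [0.5554, -0.1127, 0.0577]
ee_rot: [2.166, 2.276, 0.0]
force: [1.7, -3.7, -0.4]
width: 0.008
gripper_force: 1.3
```

Request:
arm_command --deltas '[0,0,0,-0.0002,0.003,0,0,0,0,0,-0.0003,0.006,0,0,0,0,0,-0.0004,0.009,0,0,0,0,0,-0.0006,0.012,0,0,0,0,0,-0.0007,0.0135,0,0,0,0,0,-0.0007,0.015,0,0,0,0,0,-0.0008,0.016,0,0,0,0,0,-0.0008,0.017,0,0,0,0,0,-0.0009,0.018,0,0,0,0,0,-0.0009,0.019,0,0]'

```text
clock: 29.25
position: [0.5545, -0.095, 0.0577]
ee_rot: [2.166, 2.274, -0.002]
force: [0.2, -8.2, 1.5]
width: 0.006
gripper_force: 4.0
```

Request:
arm_command --deltas '[0,0,0,0,0.001,0,0,0,0,0,0,0.002,0,0,0,0,0,0,0.003,0,0,0,0,0,0,0.003,0,0]'

```text
clock: 29.65
position: [0.5544, -0.095, 0.0578]
ee_rot: [2.167, 2.27, -0.006]
force: [1.0, -13.5, 3.3]
width: 0.007
gripper_force: 6.9
```

The tray stops at y = −0.095 while the force rises to 13.5 N, so it is home (expected about −0.0935). I back off, lift away and check.

Request:
arm_command --deltas '[0,0,0,0.0005,-0.008,0,0,0,0,0,0.002,-0.03,0,0,0,0,0,0.003,-0.06,0,0,0,0,0,0.003,-0.08,0.04,0,0,0,0,0.003,-0.1,0.08,0,0,0,0,-0.02,-0.14,0.11,0,0,0,0,-0.05,-0.18,0.13,0,0,0,0,-0.08,-0.22,0.13,0,0,0,0,-0.1,-0.26,0.13,0,0,0,0,-0.1,-0.26,0.13,0,0,0,0,-0.1,-0.26,0.13,0]'

```text
clock: 30.75
position: [0.4533, -0.3518, 0.1873]
ee_rot: [-2.169, -2.271, -0.001]
force: [0.7, 0.2, -0.6]
width: 0.006
gripper_force: 0.0
```

```bash
python3 -c "
from h import *
C[:]=[.5521,.0242]
markangle('d1',z=.0711)
t=cv2.imread('pics/d1_top.png'); s=cv2.imread('pics/d1_scene.png'); t0=cv2.imread('pics/top0.png')
for I in(t0,t):
    m=mask(I,(100,120,40),(125,255,255),(270,170,315,215)); ys,xs=np.nonzero(m); print('wedge',onplane('top',[(xs.mean(),ys.mean())],.05)[0].round(4),len(xs))
a=cv2.resize(s[120:250,195:335],None,fx=3.3,fy=3.3,interpolation=cv2.INTER_CUBIC); b=cv2.resize(t[130:245,180:310],None,fx=2.6,fy=2.6,interpolation=cv2.INTER_CUBIC); b=cv2.copyMakeBorder(b,0,a.shape[0]-b.shape[0],0,0,0)
cv2.imwrite('pics/d1.png',np.hstack([a,b])); print(a.shape,b.shape)"
```

```text
r 0.3888 th 255.3 z 0.1873 F [ 0.7  0.2 -0.6] j7 0.24 t 30.75
top 21 mark world 0.8 deg, r 28.4 mm; rel index -2.0
scene 22 mark world 6.6 deg, r 30.0 mm; rel index 3.8
wedge [ 0.5582 -0.1169  0.05  ] 310
wedge [ 0.5555 -0.0624  0.05  ] 311
(429, 462, 3) (429, 338, 3)
```

View pics/d1.png

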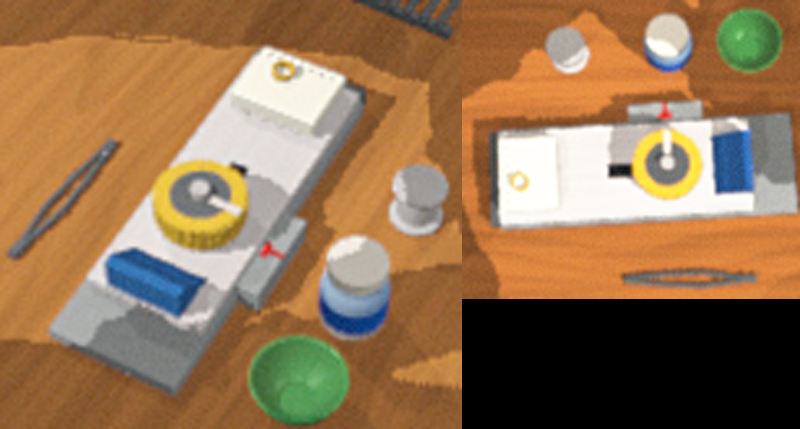

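The tray has moved 54.5 mm and sits against the end stop. The gold ring lies on the brick (scene crop (285,70), top crop (518,181)). The mark (top crop (667,135)) is in line with the red index at (666,112), the two cameras averaging about 1° off. The arm is clear, so I hand in.

```bash
python3 -c "
from cell import arm
print(arm.sign_off())"
```

```text
the job is handed in; nothing more can be done
None
```

The job is handed in: the locking ring stands two full turns from tight with its mark within about 2° of the red index, the tray is home against its end stop (54.5 mm measured of 55), and the gold ring still lies on the firebrick, at about 31 s of the 61 s allowed.

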